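# Make up two sample kits at the coatings bench

## Task

Make up the two sample kits: put the white bottle and one small white pot in the two-bay tray, and the other small white pot, the squat white tub and the steel film applicator in the three-bay tray. Each thing gets a bay of its own (any bay of its tray) and stands on the bay floor upright, as it stands now, and is let go. Never tip any of them over, and leave the steel cup, the brown glass jar and the blue pail standing where they are.

Things in the scene. Friction and masses are not known exactly. Their poses are not given: they have to be found in the camera images.
- tray_two: White plastic tray with dark grey bay floors, 164 x 84 mm, with two square bays in a row, centred at x = -40 and +40 mm. Each bay is 76 x 76 mm inside, 80 mm from centre to centre; walls 4 mm thick, the outer ones rising to 16 mm and the dividing ones to 14 mm above the bench; floor 4 mm thick. Fixed to the bench. Origin: middle of its underside, at bench level; x along its length, z up.
- tray_three: White plastic tray with dark grey bay floors, 244 x 84 mm, with three square bays in a row, centred at x = -80, 0 and +80 mm. Each bay is 76 x 76 mm inside, 80 mm from centre to centre; walls 4 mm thick, the outer ones rising to 16 mm and the dividing ones to 14 mm above the bench; floor 4 mm thick. Fixed to the bench. Origin: middle of its underside, at bench level; x along its length, z up.
- bottle: White plastic bottle with shoulder and narrow white cap, 88 mm tall, about 0.13 kg: straight body 46 mm across up to 58 mm high, shoulder from there to 70 mm, cap 26 mm across above. Origin: centre of its underside; z up.
- pot_a: Small white round pot with a flat white lid, 60 mm tall, 40 mm across the lid (top 12 mm), 38 mm across the body, about 0.09 kg. The same as pot_b; either may go in either tray. Origin: centre of its underside; z up.
- pot_b: Small white round pot, the same as pot_a. Origin: centre of its underside; z up.
- tub: Squat white round tub with a flat white lid, 50 mm tall, 58 mm across the lid (top 10 mm), 56 mm across the body, about 0.15 kg. Origin: centre of its underside; z up.
- applicator: Film applicator: plain stainless steel block standing on its two end cheeks, 58 mm long (its x), 30 mm wide (its y; flat sides to grip), 50 mm tall, with a 10 mm high gap under its middle (the flat sides between the cheeks reach from 10 to 50 mm high), about 0.36 kg. Origin: centre of its underside; z up.
- cup: Bystander: open steel cup, 56 mm across the rim, 62 mm tall. Stays where it is. Origin: centre of its underside; z up.
- jar: Bystander: brown glass jar with a black cap, 52 mm across, 70 mm tall. Stays where it is. Origin: centre of its underside; z up.
- pail: Bystander: small blue pail with a lid and wire bail, 64 mm across the lid, 76 mm tall. Stays where it is. Origin: centre of its underside; z up.
Things that resemble listed ones, but are neither listed nor needed, are in the scene too. Leave any turquoise or yellow look-alike of the bottle alone. Leave any green look-alike of the pot_a alone.

How it is judged:
At the end, for the whole second after the job is handed in: Bottle and one small pot in the two-bay tray; other pot, tub and applicator in the three-bay tray; each alone in a bay, within 24 mm of its centre each way (as the walls ensure), 5 mm of its floor, tilt under 0.12 rad, at rest, let go. Cup, jar and pail upright, within 30 mm of their starts (y of bottle in the frame of tray_two between -0.024 and 0.024 m and z of bottle in the frame of tray_two between -0.001 and 0.009 m and (x of bottle in the frame of tray_two between -0.064 and -0.016 m or x of bottle in the frame of tray_two between 0.016 and 0.064 m) and y of tub in the frame of tray_three between -0.024 and 0.024 m and z of tub in the frame of tray_three between -0.001 and 0.009 m and (x of tub in the frame of tray_three between -0.104 and -0.056 m or x of tub in the frame of tray_three between -0.024 and 0.024 m or x of tub in the frame of tray_three between 0.056 and 0.104 m) and y of applicator in the frame of tray_three between -0.024 and 0.024 m and z of applicator in the frame of tray_three between -0.001 and 0.009 m and (x of applicator in the frame of tray_three between -0.104 and -0.056 m or x of applicator in the frame of tray_three between -0.024 and 0.024 m or x of applicator in the frame of tray_three between 0.056 and 0.104 m) and ((y of pot_a in the frame of tray_two between -0.024 and 0.024 m and z of pot_a in the frame of tray_two between -0.001 and 0.009 m and (x of pot_a in the frame of tray_two between -0.064 and -0.016 m or x of pot_a in the frame of tray_two between 0.016 and 0.064 m) and y of pot_b in the frame of tray_three between -0.024 and 0.024 m and z of pot_b in the frame of tray_three between -0.001 and 0.009 m and (x of pot_b in the frame of tray_three between -0.104 and -0.056 m or x of pot_b in the frame of tray_three between -0.024 and 0.024 m or x of pot_b in the frame of tray_three between 0.056 and 0.104 m)) or (y of pot_b in the frame of tray_two between -0.024 and 0.024 m and z of pot_b in the frame of tray_two between -0.001 and 0.009 m and (x of pot_b in the frame of tray_two between -0.064 and -0.016 m or x of pot_b in the frame of tray_two between 0.016 and 0.064 m) and y of pot_a in the frame of tray_three between -0.024 and 0.024 m and z of pot_a in the frame of tray_three between -0.001 and 0.009 m and (x of pot_a in the frame of tray_three between -0.104 and -0.056 m or x of pot_a in the frame of tray_three between -0.024 and 0.024 m or x of pot_a in the frame of tray_three between 0.056 and 0.104 m))) and angle between each of bottle, pot_a, pot_b, tub, applicator, cup, jar, pail's own z axis and vertical below 0.12 rad and linear speed of each of bottle, pot_a, pot_b, tub, applicator below 0.02 m/s and distance of each of cup, jar, pail from where it was at the start of the episode below 0.03 m); the robot touches nothing.
It fails at once if one of the kit things is tipped over (more than 0.8 rad) (angle between any of bottle, pot_a, pot_b, tub, applicator's own z axis and vertical above 0.8 rad).
It fails at once if the cup, jar or pail is shoved more than 30 mm or tipped more than 0.5 rad (distance of any of cup, jar, pail from where it was at the start of the episode above 0.03 m or angle between any of cup, jar, pail's own z axis and vertical above 0.5 rad).
It also fails if it takes over 144 s, if anything falls off the work surface, if the arm or the gripper's body presses on something with over 40 N, if the wrist force passes 120 N, or if a joint passes its speed limit or range.

## Robot

A 7-joint arm with a two-finger parallel gripper is mounted at the origin on the work surface. World frame = base frame: x ahead of the robot, y to its left, z up, the work surface at z = 0. Lengths are in m, angles in rad, forces in N, time in s.
With the tool pointing down it reaches from about 0.425 to 0.875 m from the base axis. Payload 8.4 kg.
Tool frame: the origin (TCP) lies at the very end of the fingers, on their centre line; the grasp point (between the pads) lies 19 mm behind it; z points along the fingers, y is the line along which they close (so a half turn about z gives the same grasp; the last joint's range is limited). The gripper opens to 87 mm and grips with 3 to 60 N. Pads are 19 mm wide; open, the fingers measure 117 mm over their backs; the gripper's body (75 mm by 190 mm) begins 51 mm behind the grasp point.
Start: joints at [1.017, 0.333, 0.04, 1.465, -0.013, 1.343, -0.059], TCP at [0.286, -0.584, 0.223] pointing down, gripper open.
Joint ranges: [-2.58, 2.58], [-0.38, 2.09], [-1.3, 1.39], [0.25, 2.4], [-1.5, 4.64], [0.08, 2.09], [-2.65, 2.65]. Speed limits (rad/s): [2.22, 2.22, 2.79, 2.79, 3.14, 3.14, 3.14].

## Interface

Orientations are given as a unit quaternion [x, y, z, w].
In Python, from workcell import * gives the robot as it stands. Calls block until the motion is done:
- movep(position, orientation): joint-space move of the TCP to a pose.
- move_linear(position, rot=None, feed=0.15): straight line of the TCP; rot=None keeps the orientation; feed is the mean speed in m/s.
- set_joints(angles): joint-space move.
- command_gripper(opening, strength=None): finger opening in m; strength is the grip in N (None keeps the last); returns when the fingers have stopped.
- dwell(seconds).
- solve_ik(position, orientation): joint angles nearest the present ones, or None.
- state(): the state.
- get_image(name): name is "scene" or "top" or "wrist"; returns a dict with "color" (480x640x3 uint8, blue, green, red), "camera_matrix" (3x3 intrinsics, pixels), "R" (3x3) and "t" (3): a world point X has camera coordinates R X + t. Camera axes: x right, y down, z forward; pixel columns grow to the right and rows downward; lengths in m; the calibration is good to about 2 mm. A picture is of the moment at which its call begins. There is no depth.
A pose or a line that the arm cannot do raises IKError and nothing moves.
- close_job(): hands the job in; it is judged then, once.
Trained networks look in a picture, given as the dict that the camera call returned (one of the last four; its "shot" number tells which), for a name from the list of things; names that differ only in an ending like _2 or _b are one class to them, and where a whole thing is asked for, a point or a joint stands for the part that bears it (a point fixed in the world has none). Each returns a list of dicts, best first, with "confidence" (0 to 1); they miss things now and then, are a little off and sometimes report something else, mostly with a low value. They report only what shows in the picture. A call takes as long as a camera call. They do not tell look-alikes from the thing itself.
- spot_in(label, picture): "centre" ([x, y, z] in m, in world coordinates, good to about 4 mm: the middle of the surface that is visible of it).
- spot_point(label, picture): "centre" ([x, y, z] in m, in world coordinates, good to about 4 mm: a listed point, or the origin of a listed thing).
The state is a dict: "time_s": time; "q": joint angles; "qvel": joint speeds; "joint_efforts": joint torques, N m; "ee_pos": TCP position; "eef_rot": TCP orientation; "contact_force": force on the tool from outside, world axes, zero at the start; "wrist_torque": the same for the moment, N m; "gripper_width": finger opening in m; "finger_force": force on a finger pad.
Only numpy, scipy, OpenCV 4.12 (cv2) and the standard library are available. Lean on these libraries where they do the work, as an engineer would, in place of code of your own. Each camera call takes 0.05 s, during which the arm holds its last target. There are 200 camera calls.

## Working session

There is one attempt and no reset: what is moved stays moved. The work goes in short steps, each a Python script; the robot and the scene stay as the last script left them, time stands still between calls to the robot, and variables do not carry over. Pictures are saved under pics/ and viewed, at most 14 in all, crops included, and the job is handed in when it is done.

```bash
mkdir -p pics
python3 - <<'E'
from workcell import *
import cv2, numpy as np
s=state(); print(s['time_s'],s['ee_pos'],s['eef_rot'])
for n in ("top","scene"):
    p=get_image(n); cv2.imwrite(f'pics/{n}0.png',p['color']); print(n,p['camera_matrix'],p['R'],p['t'])
    for l in ["tray_two","tray_three","bottle","pot_a","tub","applicator","cup","jar","pail"]:
        for d in spot_point(l,p): print(l,np.round(d['centre'],3),round(d['confidence'],2))
E
```

```text
0.0 [ 0.2853035  -0.58352892  0.22166618] [ 9.74258463e-01  2.25432505e-01 -2.28760306e-04 -7.62255399e-04]
top [[503.21379051   0.         327.93145947]
 [  0.         503.21379051 253.64657575]
 [  0.           0.           1.        ]] [[-0.01891635 -0.99979237  0.00757619]
 [-0.99629514  0.01821327 -0.08404924]
 [ 0.08389381 -0.00913802 -0.9964328 ]] [0.01996562 0.59036324 0.97247315]
tray_two [ 0.485  0.306 -0.006] 0.59
tray_three [ 0.522 -0.304 -0.   ] 0.88
bottle [ 0.679 -0.114 -0.002] 0.94
bottle [ 0.767 -0.157 -0.004] 0.83
bottle [ 0.715 -0.24   0.001] 0.71
bottle [0.441 0.13  0.001] 0.3
pot_a [ 0.563 -0.131  0.   ] 0.83
pot_a [0.566 0.111 0.002] 0.69
pot_a [0.606 0.2   0.002] 0.62
tub [ 0.452 -0.117 -0.   ] 0.71
applicator [ 0.564  0.001 -0.002] 0.84
applicator [ 0.68   0.124 -0.004] 0.48
cup [ 0.682  0.125 -0.006] 0.86
jar [0.439 0.127 0.002] 0.63
pail [ 0.704 -0.008  0.   ] 0.59
scene [[439.26811898   0.         310.25038736]
 [  0.         439.26811898 236.83137668]
 [  0.           0.           1.        ]] [[-0.81792559  0.57517455 -0.01311347]
 [ 0.48210007  0.67277422 -0.56120795]
 [-0.31397013 -0.46534835 -0.82757095]] [ 0.50292014 -0.25022685  1.17660409]
tray_two [ 0.485  0.304 -0.004] 0.68
tray_three [ 0.526 -0.304  0.001] 0.59
bottle [ 0.716 -0.241 -0.001] 0.74
bottle [ 0.763 -0.156 -0.001] 0.72
bottle [ 0.68  -0.112 -0.001] 0.68
pot_a [ 0.564 -0.128  0.002] 0.82
pot_a [0.565 0.111 0.   ] 0.57
tub [ 0.456 -0.114 -0.001] 0.97
applicator [ 0.675  0.126 -0.004] 0.69
applicator [ 0.572 -0.002  0.002] 0.56
cup [ 0.67   0.12  -0.001] 0.67
jar [ 0.442  0.132 -0.   ] 0.56
pail [ 0.706 -0.01  -0.002] 0.91
```

View pics/top0.png

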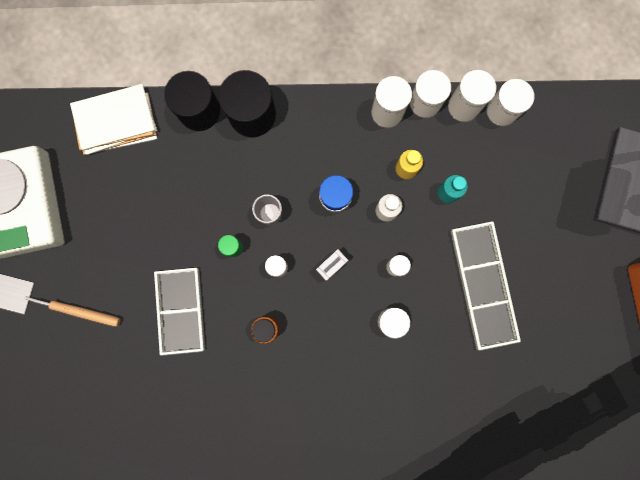

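View pics/scene0.png

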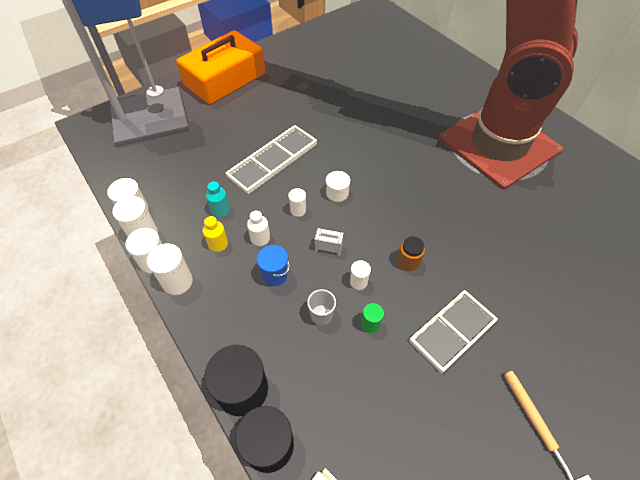

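The top view offers these candidates.
- **Bottle:** white (390,207), with look-alikes yellow (409,165) and turquoise (453,188).
- **Pots:** white (276,266) and white (399,265), with a green look-alike at (229,245).
- **Tub:** white (394,323).
- **Applicator:** steel block (332,264), not the cup at (267,209).
- **Trays:** two-bay (179,311), three-bay (486,286).

I choose the white ones and check them in a close crop while measuring outlines.

```bash
cat > m.py <<'E'
import cv2, numpy as np
def ray(p,u,v,z):
    K,R,t=p['camera_matrix'],np.array(p['R']),np.array(p['t'])
    d=R.T@np.linalg.inv(K)@[u,v,1]; c=-R.T@t
    return (c+d*(z-c[2])/d[2])[:2]
def rect(p,seed,z,thr,half):
    "min-area rectangle of the bright blob around a pixel, in world xy at height z: centre, sides, long-axis yaw"
    g=cv2.cvtColor(p['color'],cv2.COLOR_BGR2GRAY)
    m=np.zeros_like(g); x,y=seed; m[y-half:y+half,x-half:x+half]=(g[y-half:y+half,x-half:x+half]>thr)*255
    cs,_=cv2.findContours(m,cv2.RETR_EXTERNAL,cv2.CHAIN_APPROX_NONE)
    c=max(cs,key=cv2.contourArea)[:,0]
    w=np.array([ray(p,u,v,z) for u,v in c],np.float32)
    r=cv2.boxPoints(cv2.minAreaRect(w*1000))/1000
    e=[r[1]-r[0],r[2]-r[1]]; e.sort(key=np.linalg.norm)
    return r.mean(0),[np.linalg.norm(k) for k in e],np.arctan2(e[1][1],e[1][0])%np.pi
E
python3 - <<'E'
from workcell import *
from m import *
p=get_image("top")
for n,s,z,thr,h in [("two",(179,311),.016,120,55),("three",(486,286),.016,120,72),("appl",(332,264),.05,110,24),("appl",(332,264),.05,150,24),
  ("potA",(276,266),.06,150,20),("potB",(399,265),.06,150,20),("tub",(394,323),.05,150,25)]: print(n,thr,*rect(p,s,z,thr,h))
cv2.imwrite('pics/crop.png',cv2.resize(p['color'][130:350,220:480],None,fx=2.7,fy=2.7))
E
```

```text
two 120 [0.48359543 0.30672082] [np.float32(0.087024696), np.float32(0.16596256)] 0.07860351
three 120 [ 0.5232893  -0.30353275] [np.float32(0.0890063), np.float32(0.24607463)] 0.17667912
appl 110 [0.567577   0.00226189] [np.float32(0.0305564), np.float32(0.059115145)] 2.3026013
appl 150 [0.5676755  0.00224969] [np.float32(0.029974034), np.float32(0.058286693)] 2.2955894
potA 150 [0.56780684 0.11061596] [np.float32(0.038116306), np.float32(0.038256068)] 3.1298418
potB 150 [ 0.56344366 -0.1269534 ] [np.float32(0.038263503), np.float32(0.040220603)] 1.5521969
tub 150 [ 0.4542233  -0.11460254] [np.float32(0.054993946), np.float32(0.05747619)] 1.5512751
```

View pics/crop.png

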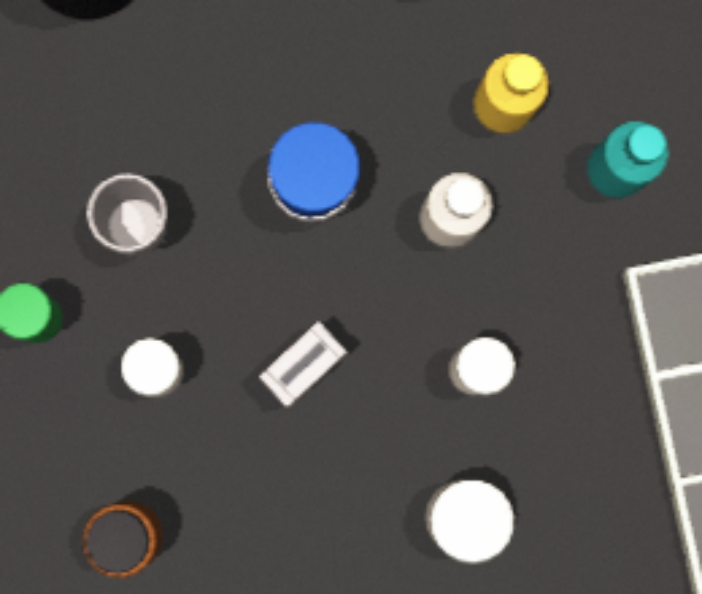

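The crop confirms the picks: the white bottle (460,205), two white pots (151,367) and (483,366), the tub (470,520), and the applicator (303,363), with the yellow, turquoise and green look-alikes separate. The measured sizes agree with the list to within 5 mm. I'll start with the tub.

```bash
cat > h.py <<'E'
from workcell import *
from m import *
from scipy.spatial.transform import Rotation as Ro
T2=(np.array([.4836,.3067]),.0786); T3=(np.array([.5233,-.3035]),.1767)
UP=.20
def quat(yaw):  # tool down, long side along yaw; of the two equal grasps take the one with the smaller last joint
    return (Ro.from_euler('z',yaw)*Ro.from_euler('x',np.pi)).as_quat()
def best(pos,yaw):
    c=[(abs(j[6]),quat(y)) for y in (yaw,yaw+np.pi) if (j:=solve_ik(pos,quat(y))) is not None]
    return min(c,key=lambda a:a[0])[1]
def bay(T,k): return T[0]+k*np.array([np.cos(T[1]),np.sin(T[1])])
def pick(xy,yaw,z,w,force):
    command_gripper(w)
    a=[*xy,UP]; movep(a,best(a,yaw)); move_linear([*xy,z+.06],feed=.2); move_linear([*xy,z],feed=.08)
    command_gripper(0,force); s=state(); print('grip',s['gripper_width'],s['finger_force'])
    move_linear([*xy,z+.03],feed=.08); move_linear([*xy,UP],feed=.2)
    s=state(); print('up',s['gripper_width'],s['finger_force'],s['contact_force'],s['time_s'])
def place(T,k,z,w):
    b=bay(T,k); a=[*b,UP]; movep(a,best(a,T[1])); print('carry',state()['gripper_width'])
    move_linear([*b,z+.035],feed=.2); move_linear([*b,z+.0055],feed=.04)
    print('down',state()['contact_force']); command_gripper(w); move_linear([*b,z+.06],feed=.08); move_linear([*b,UP],feed=.2)
    print('done',state()['time_s'])
E
python3 - <<'E'
from h import *
p=get_image("top"); print('bottle cap',ray(p,392.2,202.2,.088))
for b in [(T2,.04),(T2,-.04),(T3,-.08),(T3,0),(T3,.08)]: print(solve_ik([*bay(*b),.025],quat(b[0][1])) is not None)
pick((.4545,-.1145),T3[1],.019,.080,20)
place(T3,-.08,.019,.075)
p=get_image("top"); print([np.round(d['centre'],3) for d in spot_point("tub",p)],bay(T3,-.08))
E
```

```text
bottle cap [ 0.67982673 -0.11266809]
True
True
True
True
True
grip 0.055722950276200826 23.313108310103416
up 0.05517154819968076 23.4181509912014 [ 0.01929727 -0.15959112 -1.63271102] 7.0333
carry 0.05573034164512529
down [-0.12944569 -0.38215557 -0.64989487]
done 11.8833
[array([ 0.443, -0.32 ,  0.006]), array([0.568, 0.112, 0.001])] [ 0.44454567 -0.31756255]
```

Run:
```python
from h import *
pick((.5637,-.128),T3[1],.024,.062,15); place(T3,.08,.024,.060)
pick((.5677,.0015),2.299,.017,.056,35); place(T3,0,.017,.050)
p=get_image("top"); cv2.imwrite('pics/top1.png',p['color'])
for l in("pot_a","tub","applicator"): print(l,[np.round(d['centre'],3) for d in spot_point(l,p)])
```

```text
grip 0.03833073963057235 14.710197821259499
up 0.03785725407534328 14.689359068870544 [-0.34883105 -0.27301035 -1.06026698] 17.05
carry 0.03815717232403162
down [-0.27307284 -0.17929422 -1.26653904]
done 21.7583
grip 0.029689348104764823 34.99973117373884
up 0.029532753285366618 34.99970038421452 [-0.53924252 -0.41685121 -4.289156  ] 27.2667
carry 0.029490932494968956
down [ 0.5893126   0.21774801 -4.42176134]
done 32.6833
pot_a [array([ 0.602, -0.288,  0.001]), array([0.567, 0.11 , 0.003]), array([ 0.605,  0.202, -0.003])]
tub [array([ 0.442, -0.317,  0.002])]
applicator [array([ 0.52 , -0.304,  0.002])]
```

View pics/top1.png

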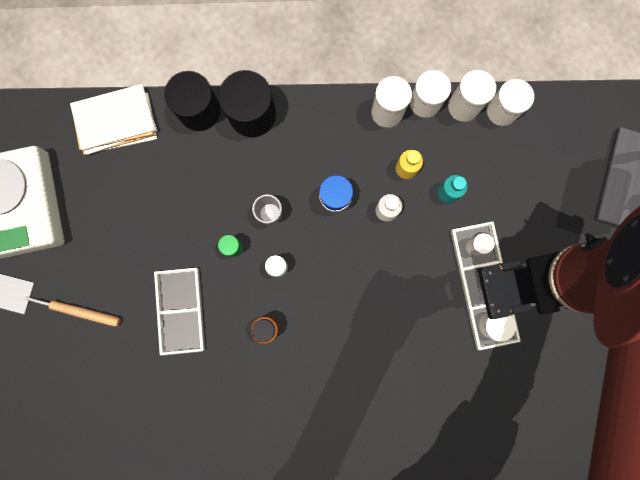

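The pot (483,244) and tub (500,323) stand in the outer bays of the three-bay tray. The applicator is under the gripper, and the bystanders haven't moved. The bottle and the last pot are next.

Run:
```python
from h import *
pick((.6795,-.113),T2[1],.029,.066,18); place(T2,.04,.029,.066)
pick((.567,.1108),T2[1],.024,.062,15); place(T2,-.04,.024,.060)
a=[.5,0,.3]; movep(a,best(a,0))
p=get_image("top"); q=get_image("scene"); cv2.imwrite('pics/top2.png',p['color']); cv2.imwrite('pics/scene2.png',q['color'])
for n,g in(("t",p),("s",q)):
  for l in("bottle","pot_a","tub","applicator","cup","jar","pail"): print(n,l,[np.round(d['centre'],3).tolist() for d in spot_point(l,g)])
print([bay(T2,k) for k in(-.04,.04)],state()['time_s'])
```

```text
grip 0.045408987035193527 17.999966337229125
up 0.045214454794435796 18.00005136465188 [-0.66989761 -0.45218956 -1.76795963] 37.9833
carry 0.04530859894530686
down [-0.48195283  0.01172087 -0.57584351]
done 43.8417
grip 0.037943061119596916 14.782319962978363
up 0.03808090115608594 14.757875986397266 [-0.80009728  0.21116741 -0.32882928] 48.65
carry 0.038473893196538135
down [-0.10008158  0.16523314 -1.54882567]
done 53.5833
t bottle [[0.715, -0.242, -0.002], [0.767, -0.158, -0.004], [0.526, 0.309, 0.005]]
t pot_a [[0.6, -0.29, 0.004], [0.605, 0.199, 0.002], [0.438, 0.308, 0.006]]
t tub [[0.599, -0.291, 0.003], [0.445, -0.322, 0.006]]
t applicator [[0.52, -0.302, 0.006], [0.524, 0.312, 0.007]]
t cup [[0.679, 0.126, -0.004], [0.523, 0.307, 0.002]]
t jar [[0.44, 0.13, 0.003]]
t pail [[0.703, -0.011, 0.001], [0.482, 0.307, -0.003], [0.523, -0.302, 0.002], [0.44, -0.322, 0.004]]
s bottle [[0.762, -0.158, -0.002], [0.521, 0.309, 0.002], [0.715, -0.241, 0.002]]
s pot_a [[0.606, 0.201, -0.0], [0.603, -0.288, 0.008], [0.442, 0.304, 0.002]]
s tub [[0.446, -0.317, 0.004]]
s applicator [[0.527, -0.308, 0.004]]
s cup [[0.672, 0.125, -0.002]]
s jar [[0.443, 0.13, 0.0]]
s pail [[0.703, -0.007, -0.003]]
[array([0.4437235 , 0.30355924]), array([0.5234765 , 0.30984076])] 55.6167
```

View pics/top2.png

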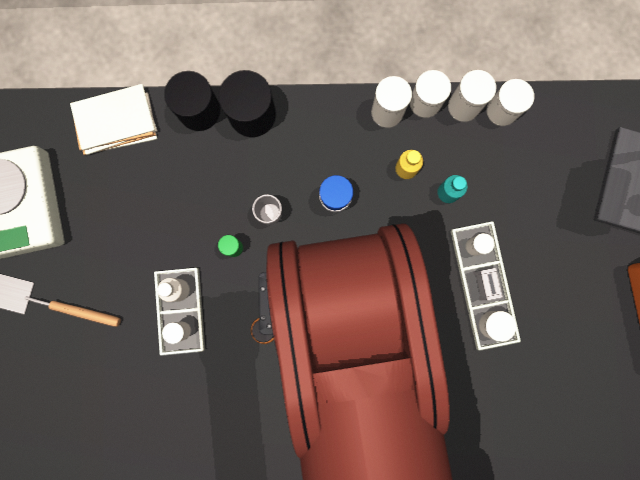

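View pics/scene2.png

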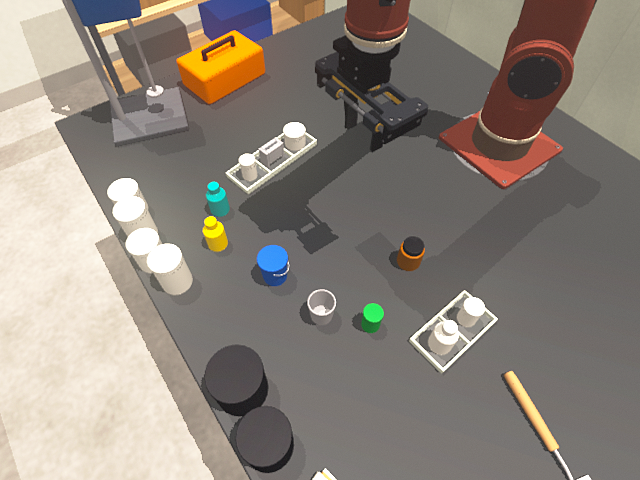

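All five stand upright in their own bays. In the scene view the bottle is at (445,338), the pots at (471,312) and (248,167), the applicator at (271,150) and the tub at (294,136). The cup, jar and pail haven't moved, and the gripper is clear, so I'm handing in.

```bash
python3 -c "
from workcell import *
print(close_job())"
```

```text
the job is handed in; nothing more can be done
None
```

Both kits are made up and the job is handed in at about 56 s of the 144 s limit: all five things stand upright in their own bays and the cup, jar and pail were left in place (the hand-in returned no verdict).

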